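# Pack the bench inspection kit and leave the red-marked gauges

### The job

Pack the inspection kit into the tray with the four coloured pockets: lay the white-faced dial gauge (dial up) in the middle of the blue pocket, the green-banded ring gauge flat in the middle of the yellow one, the oil bottle upright in the middle of the green one, and the vee block, groove up, in the middle of the white one. Leave the red-faced dial gauge and the red-banded ring gauge where they lie: they are not part of the kit.

Things in the scene. Friction and masses are not known exactly. Their poses are not given: they have to be found in the camera images.
- dial_gauge: loose; small plunger dial gauge lying on its back, dial up: round dark steel case 40 mm across and 28 mm high, white dial on top; a thin steel stem (8 mm thick, axis 14 mm above the underside) reaches out to 42 mm from the case's centre and a 6 mm thick cap reaches 25 mm the opposite way. About 150 g. Origin: centre of the case's underside; x points along the stem, z up. Belongs in the blue pocket.
- ring_gauge: loose; thick ring gauge lying flat, 50 mm outside diameter, 28 mm bore, 30 mm high: steel, its top 10 mm a green band that is also the colour of its upper face. About 320 g. Origin: on the axis at the underside; z up along the axis. Belongs in the yellow pocket.
- oil_bottle: loose; small closed brown bottle of instrument oil with a pale paper label and an orange cap, standing upright: 38 mm diameter, 80 mm high overall, straight-sided from about 5 to 40 mm up. About 110 g. Origin: centre of the underside; z up along the axis. Belongs in the green pocket.
- vee_block: loose; steel vee block, 50 mm long, 36 mm wide, 36 mm high, with a V groove 14 mm deep and 28 mm wide along the whole length of its top. About 360 g. Origin: centre of the underside; x along the groove (the 50 mm length), y across it, z up. Belongs in the white pocket.
- dial_red: loose; small plunger dial gauge lying on its back, dial up: round dark steel case 40 mm across and 28 mm high, red dial on top; a thin steel stem (8 mm thick, axis 14 mm above the underside) reaches out to 42 mm from the case's centre and a 6 mm thick cap reaches 25 mm the opposite way. About 150 g. Origin: centre of the case's underside; x points along the stem, z up. A look-alike that is out of calibration: not to be moved.
- ring_red: loose; thick ring gauge lying flat, 50 mm outside diameter, 28 mm bore, 30 mm high: steel, its top 10 mm a red band that is also the colour of its upper face. About 320 g. Origin: on the axis at the underside; z up along the axis. A look-alike (reject gauge): not to be moved.
- pocket_blue: fixed; shallow square blue plastic pocket, one of four in a two-by-two block (96 mm centre to centre) on a plain dark steel tray that may stand anywhere on the robot's left and turned. 92 mm square outside, 84 mm inside; its floor is 3 mm and its rim 10 mm above its origin. Origin: centre of its underside, 6 mm above the table; x and y along its sides, z up.
- pocket_yellow: fixed; shallow square yellow plastic pocket, one of four in a two-by-two block (96 mm centre to centre) on a plain dark steel tray that may stand anywhere on the robot's left and turned. 92 mm square outside, 84 mm inside; its floor is 3 mm and its rim 10 mm above its origin. Origin: centre of its underside, 6 mm above the table; x and y along its sides, z up.
- pocket_green: fixed; shallow square green plastic pocket, one of four in a two-by-two block (96 mm centre to centre) on a plain dark steel tray that may stand anywhere on the robot's left and turned. 92 mm square outside, 84 mm inside; its floor is 3 mm and its rim 10 mm above its origin. Origin: centre of its underside, 6 mm above the table; x and y along its sides, z up.
- pocket_white: fixed; shallow square white plastic pocket, one of four in a two-by-two block (96 mm centre to centre) on a plain dark steel tray that may stand anywhere on the robot's left and turned. 92 mm square outside, 84 mm inside; its floor is 3 mm and its rim 10 mm above its origin. Origin: centre of its underside, 6 mm above the table; x and y along its sides, z up.
Things that resemble listed ones, but are neither listed nor needed, are in the scene too. Leave any purple look-alike of the ring_gauge alone. Leave any purple look-alike of the oil_bottle alone.

How it is judged:
By the outcome, as a careful person would: the job done as asked, in the order asked, and still so for the second after the job is handed in, with the robot touching nothing.
It also fails if it takes over 104 s, if anything falls off the work surface, if the arm or the gripper's body presses on something with over 40 N, if the wrist force passes 120 N, or if a joint passes its speed limit or range.

### The arm

A 6-joint arm with a two-finger parallel gripper is mounted at the origin on the work surface. World frame = base frame: x ahead of the robot, y to its left, z up, the work surface at z = 0. Lengths are in mm, angles in rad, forces in N, time in s.
With the tool pointing down it reaches from about 275 to 850 mm from the base axis. Payload 19 kg.
Tool frame: the origin (TCP) lies on the centre line of the jaws, within the pads' length; the fingertips stand ahead of it and the grasp point (between the pads) is the TCP (env.tip_extent is the z of the fingertips in the tool frame, in mm); z points along the fingers, y is the line along which they close (so a half turn about z gives the same grasp; the last joint's range is limited). The gripper opens to 85 mm and grips with 20 to 120 N. Pads are 22 mm wide; open, the fingers measure 114 mm over their backs; the gripper's body (76 mm by 85 mm) begins 54 mm behind the grasp point. The pads swing forward as they close: fully open they stand 13 mm farther back than shut.
Start: joints at [-1.403, 0.15, 1.437, -0, 1.554, -0.134], TCP at [170.887, -548.988, 229.667] pointing down, gripper open.
Joint ranges: [-2.8, 2.8], [-0.68, 2.1], [0.12, 2.68], [-1.39, 4.53], [0.16, 2.79], [-2.81, 2.81]. Speed limits (rad/s): [1.89, 1.89, 2.22, 3.01, 3.01, 3.01].

### API

Orientations are given as a unit quaternion [w, x, y, z].
In Python, from station import monitor, cams, job, env gives the robot as it stands. The module is installed in compiled form; this text tells all that it offers.
- The arm moves only by the shell command python3 -m pendant 'ROWS' [OPENING]. ROWS is JSON, one flat list of numbers, 6 for each row, row after row: the shift along the world's x, y, z normalised to -1 to 1, where 1 is 0.03 m, then the turn, a rotation vector about the world's x, y, z normalised to -1 to 1, where 1 is 8 degrees. A call has 1 to 8 rows; each row shifts and turns the commanded pose from where the row before left it; what a row does not reach is not made up. A row lasts 1/10 s, in which the tool goes at most 50 mm and 8.59 degrees, less where a joint would pass 70% of its speed; a pose out of reach is approached as far as the arm can. A call with a number of a shift or a turn outside -1 to 1 is refused whole. A call with a gripper value outside its range is refused whole. OPENING is the closure, from 0 (fully open) to 1 (shut), set as the call begins (- or left out, the last holds). The fingers move at their own pace and stop on an object; the grip force is fixed at half the most. Time passes only in rows, so rows that do not move let the fingers close. It gives the time, the measured TCP pose, the force, the opening and the grip force at its end, in the units of the state.
- monitor.state(): the state, without advancing time (a new reading comes with each control period).
- cams.capture(name): name is "scene" or "top" or "wrist"; returns (picture, depth): 420x560x3 uint8, red, green, blue; 420x560 float32, mm along the optical axis (not along the pixel's ray), 0 where there is no reading.
- cams.camera_params(name): a dict with "intrinsics" (3x3 intrinsics, pixels), "rvec" (rotation vector, rad) and "tvec" (3), from world to camera coordinates, as OpenCV has them. Camera axes: x right, y down, z forward; pixel columns grow to the right and rows downward; lengths in mm; the calibration is good to about 2 mm. The wrist camera is an equidistant fisheye: a pixel r from the principal point sees the ray r / f radians off the axis. A picture is of the moment at which its call begins: read the wrist's pose just before it. camera_params takes no time and is no camera call; for the wrist camera it gives the pose at the moment of the call.
- job.sign_off(): hands the job in; it is judged then, once.
Trained networks look in the newest picture that a camera, given by its name, has taken for a name from the list of things; names that differ only in an ending like _2 or _b are one class to them, and where a whole thing is asked for, a point or a joint stands for the part that bears it (a point fixed in the world has none). Each returns a list of dicts, best first, with "conf" (0 to 1); they miss things now and then, are a little off and sometimes report something else, mostly with a low value. They report only what shows in the picture. A call takes as long as a camera call. They do not tell look-alikes from the thing itself.
- cams.spot_in(thing, camera): "bbox" ([left, top, right, bottom] as shares, 0 to 1, of the picture: columns of its width, rows of its height, round what is visible of it).
The state is a dict: "time_s": time; "joint_positions": joint angles; "joint_vel": joint speeds; "joint_torque": joint torques, N m; "tool_pos": TCP position; "eef_rot": TCP orientation; "force": force on the tool from outside, world axes, zero at the start; "torque": the same for the moment, N m; "width": finger opening in mm; "grip_force": force on a finger pad.
Only numpy, scipy, OpenCV 4.12 (cv2) and the standard library are available. Lean on these libraries where they do the work, as an engineer would, in place of code of your own. Each camera call takes 0.05 s, during which the arm holds its last target. There are 200 camera calls.

## Working session

There is one attempt and no reset: what is moved stays moved. The work goes in short steps, Python scripts to look and compute and a shell command to move; the robot and the scene stay as the last step left them, time stands still between calls to the robot, and variables do not carry over. Pictures are saved under pics/ and viewed, at most 14 in all, crops included, and the job is handed in when it is done.

```bash
mkdir -p pics; ls; python3 - <<'E'
from station import monitor,cams,job,env
import cv2
s=monitor.state();print(s, env.tip_extent)
for n in("scene","top"):
    p,d=cams.capture(n);cv2.imwrite(f"pics/{n}0.png",p[:,:,::-1]);print(n,cams.camera_params(n))
E
```

```text
pics
{'time_s': 0.0, 'joint_positions': array([-1.40302453e+00,  1.50995668e-01,  1.43801570e+00,  3.93992328e-06,
        1.55382236e+00, -1.34010494e-01]), 'joint_vel': array([-0.00182613,  0.00048261,  0.00011693,  0.00131191, -0.00026967,
        0.00036522]), 'joint_torque': array([-3.37533369e-03, -7.13061333e+01, -5.70866740e+01, -4.58686882e-04,
        8.76526872e-03, -3.11177708e-06]), 'tool_pos': array([ 170.83730489, -548.77317585,  229.07759562]), 'eef_rot': array([-6.20481467e-04,  9.88637329e-01,  1.50319146e-01, -8.50518774e-06]), 'force': array([ 0.53321076,  0.47300519, -0.44123924]), 'torque': array([-0.01670383,  0.01301608,  0.01696524]), 'grip_force': 0.0, 'width': 85.62153003193616} 19.0
scene {'intrinsics': array([[459.32061813,   0.        , 275.73142821],
       [  0.        , 459.32061813, 205.3109931 ],
       [  0.        ,   0.        ,   1.        ]]), 'rvec': array([ 2.08652148,  1.35996833, -0.49216493]), 'tvec': array([-243.43220634, -348.61851856, 1428.25161029])}
top {'intrinsics': array([[501.94129209,   0.        , 278.15194688],
       [  0.        , 501.94129209, 203.38001856],
       [  0.        ,   0.        ,   1.        ]]), 'rvec': array([ 2.12221916, -2.15126358,  0.2280075 ]), 'tvec': array([-11.20837997, 546.53725347, 925.44478493])}
```

View pics/scene0.png

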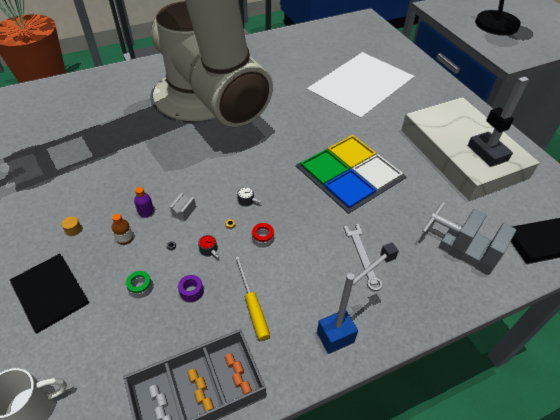

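View pics/top0.png

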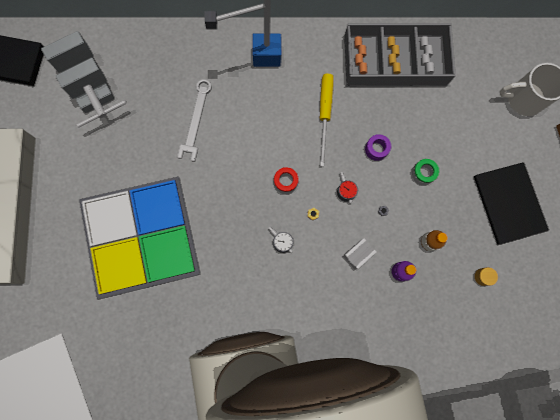

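The top view shows everything: white dial at (283,242), green ring at (427,171), brown bottle at (436,240) and vee block at (360,254). The purple bottle is at (404,271), and the red dial and red ring are at (347,190) and (286,180). The tray centre is about (140,238). In it, white is upper left, blue upper right, yellow lower left and green lower right.

```bash
cat > h.py <<'E'
import numpy as np,cv2
from station import monitor,cams
def world(name,d,P=None):
    P=P or cams.camera_params(name);K=P["intrinsics"];R=cv2.Rodrigues(P["rvec"])[0]
    v,u=np.mgrid[:d.shape[0],:d.shape[1]]
    c=np.stack([(u-K[0,2])/K[0,0]*d,(v-K[1,2])/K[1,1]*d,d],-1)-P["tvec"]
    return c@R
def ray(name,uv,z):
    P=cams.camera_params(name);K=P["intrinsics"];R=cv2.Rodrigues(P["rvec"])[0]
    r=np.array([(uv[0]-K[0,2])/K[0,0],(uv[1]-K[1,2])/K[1,1],1])@R
    C=-P["tvec"]@R
    return C+r*(z-C[2])/r[2]
E
python3 - <<'E'
from h import *
p,d=cams.capture("top");W=world("top",d)
hsv=cv2.cvtColor(p,cv2.COLOR_RGB2HSV)
print("table z",np.median(W[300:330,480:540,2]), np.median(W[100:120,220:280,2]))
for n,(u,v),r in [("dial",(283,242),22),("ring",(427,171),18),("bottle",(436,240),18),("vee",(360,254),20),("reddial",(347,190),22),("redring",(286,180),18),("purbot",(404,271),18),("purring",(378,147),16)]:
    w=W[v-r:v+r,u-r:u+r].reshape(-1,3);w=w[w[:,2]>8];t=np.percentile(w[:,2],95)
    top=w[w[:,2]>t-6]
    (c,s,a)=cv2.minAreaRect(top[:,:2].astype(np.float32))
    print(n,"n",len(w),"ztop",t.round(1),"top c",np.round(c,1),np.round(s,1),round(a,1),"all mean",w.mean(0).round(1), "circ",np.round(cv2.minEnclosingCircle(top[:,:2].astype(np.float32))[0],1))
H,S,V=hsv[...,0],hsv[...,1],hsv[...,2]
reg=np.zeros(H.shape,bool);reg[175:300,78:202]=1
for n,m in dict(blue=(H>100)&(H<125)&(S>120),yellow=(H>20)&(H<35)&(S>120),green=(H>45)&(H<80)&(S>120),white=(S<30)&(V>170)).items():
    m=(m&reg).astype(np.uint8);m=cv2.morphologyEx(m,cv2.MORPH_OPEN,np.ones((3,3)))
    q=cv2.findNonZero(m);(c,s,a)=cv2.minAreaRect(q)
    w=W[m>0];(cw,sw,aw)=cv2.minAreaRect(w[:,:2].astype(np.float32))
    print(n,np.round(c,1),"ray",ray("top",c,14).round(1),np.round(cw,1),np.round(sw,1),round(aw,1),np.median(w[:,2]).round(1))
E
```

```text
table z -1.7380551471758172 -1.1265835630176668
dial n 374 ztop 30.8 top c [428.5 -20.3] [ 37.8 131.5] 80.2 all mean [473.6 -25.6  44. ] circ [429.3 -13.9]
ring n 439 ztop 31.2 top c [ 508.3 -160.2] [ 48.2 439.1] 33.5 all mean [ 612.6 -318.5   34.1] circ [ 498.8 -166.5]
bottle n 426 ztop 79.3 top c [ 417.3 -163.9] [ 17.6 360.6] 19.0 all mean [ 470.1 -316.8   57.6] circ [ 419.3 -163.1]
vee n 523 ztop 36.6 top c [ 405.5 -102.3] [ 43.4 232.5] 29.6 all mean [ 447.2 -175.    41.5] circ [409.8 -99.8]
reddial n 380 ztop 30.5 top c [486.2 -75.1] [ 38.7 290. ] 47.1 all mean [ 573.8 -155.    48.2] circ [478.1 -83.9]
redring n 397 ztop 31.8 top c [494.7 -26.4] [ 48.8 261.1] 84.9 all mean [597.1 -35.4  36.7] circ [495.6 -15. ]
purbot n 402 ztop 80.1 top c [ 395.4 -130.6] [ 17.7 285.4] 7.9 all mean [ 411.9 -251.3   68.9] circ [ 389.7 -131.4]
purring n 429 ztop 31.6 top c [ 535.1 -108.2] [ 48.3 407.8] 48.2 all mean [ 663.6 -223.9   36.8] circ [ 525.7 -118.7]
blue [156.1 207. ] ray [548.6 225.1  14. ] [463.6 160.1] [336.5 121.9] 37.4 8.5
yellow [117.5 265.2] ray [433.6 296.8  14. ] [430.2 180.8] [347.5 112. ] 87.6 8.5
green [166.  253.6] ray [455.1 203.1  14. ] [444.9 132.1] [266.2 116.7] 81.2 8.5
white [110.4 219.1] ray [525.1 314.7  14. ] [481.5 181. ] [396.9 112.6] 72.1 8.2
```

```bash
python3 - <<'E'
from h import *
p,d=cams.capture("top");W=world("top",d);W[d<100]=-999;W[...,2]+=1.4
f=np.float32
for n,(u,v),r,zt in [("dial",(283,242),22,28),("ring",(427,171),18,30),("bottle",(436,240),18,80),("vee",(360,254),22,36),("reddial",(347,190),22,28),("redring",(286,180),18,30),("purbot",(404,271),18,80),("purring",(378,147),16,30)]:
    w=W[v-r:v+r,u-r:u+r].reshape(-1,3);w=w[(w[:,2]>5)&(w[:,2]<90)]
    top=w[abs(w[:,2]-zt)<6]
    c,s,a=cv2.minAreaRect(top[:,:2].astype(f)); 
    print(n,"n",len(w),len(top),"c",np.round(c,1),np.round(s,1),round(a,1),"mean top",top.mean(0).round(1))
    if n in("dial","reddial"):
        st=w[(w[:,2]<22)&(w[:,2]>9)]; cc=np.array(c); dd=st[:,:2]-cc; k=np.hypot(*dd.T)>24
        m=dd[k].mean(0);print("  stem pts",k.sum(),m.round(1),"angle deg",np.degrees(np.arctan2(m[1],m[0])).round(1), "far", np.hypot(*dd[k].T).max())
    if n=="vee":
        print("  all rect",cv2.minAreaRect(w[:,:2].astype(f)))
H,S,V=cv2.split(cv2.cvtColor(p,cv2.COLOR_RGB2HSV))
reg=np.zeros(H.shape,bool);reg[175:300,78:202]=1
for n,m in dict(blue=(H>100)&(H<125)&(S>120),yellow=(H>20)&(H<35)&(S>120),green=(H>45)&(H<80)&(S>120),white=(S<30)&(V>170)).items():
    m=(m&reg).astype(np.uint8);m=cv2.morphologyEx(m,cv2.MORPH_OPEN,np.ones((3,3)))
    w=W[(m>0)&(W[...,2]>0)];c,s,a=cv2.minAreaRect(w[:,:2].astype(f));print(n,np.round(c,1),np.round(s,1),round(a,1),np.median(w[:,2]).round(1))
for nm,sl in dict(dial=(slice(220,265),slice(260,310)),vee=(slice(230,275),slice(335,385))).items():
    cv2.imwrite(f"pics/{nm}.png",0) if 0 else None
x=np.hstack([cv2.resize(p[210:274,a:a+64],(380,380),interpolation=cv2.INTER_CUBIC) for a in(255,328)])
cv2.imwrite("pics/crop1.png",x[:,:,::-1])
E
```

```text
dial n 385 318 c [474.6 -28.7] [37.5 37.7] 88.7 mean top [474.3 -28.1  28.8]
  stem pts 28 [22.8 21. ] angle deg 42.8 far 40.253692544553594
ring n 468 332 c [ 616.  -322.9] [48. 49.] 57.1 mean top [ 615.5 -322.8   29.6]
bottle n 432 86 c [ 472.6 -325.9] [17.  17.9] 1.1 mean top [ 472.9 -325.5   79.2]
vee n 526 270 c [ 449.2 -178.9] [36.1 50.7] 40.7 mean top [ 448.5 -178.2   34.5]
  all rect ((441.29248046875, -189.6127471923828), (85.90131378173828, 56.394859313964844), 53.36428451538086)
reddial n 393 307 c [ 577.8 -160.9] [38.6 38.6] 21.6 mean top [ 577.4 -160.3   28.5]
  stem pts 31 [25.2  7.1] angle deg 15.7 far 41.00714080881957
redring n 418 336 c [601.  -36.1] [47.9 49.2] 11.3 mean top [600.4 -36.   29.9]
purbot n 400 88 c [ 413.7 -262.8] [16.9 18.7] 0.4 mean top [ 413.6 -262.1   79.4]
purring n 448 327 c [ 668.5 -227.9] [48.4 49.1] 18.0 mean top [ 668.3 -227.3   29.5]
blue [550.3 226. ] [96.5 95.9] 12.9 9.9
yellow [434.8 298.4] [95. 98.] 13.2 9.9
green [456.4 204.4] [94.7 95.8] 13.1 9.9
white [526.2 315.6] [87.1 87.6] 13.0 9.6
```

View pics/crop1.png

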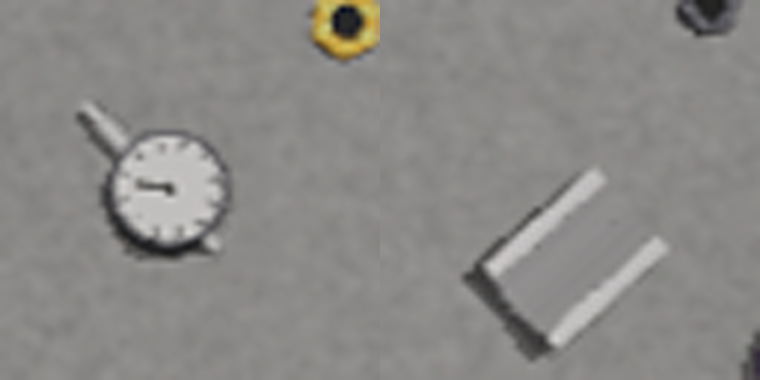

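The measurements agree with the given sizes. Stem direction is about 43° and the groove runs at −49°. Fitted pocket centres:

| Pocket | x (mm) | y (mm) |
|---|---|---|
| blue | 549.6 | 225.5 |
| yellow | 434.4 | 297.5 |
| green | 456 | 204 |
| white | 528 | 319 |

Next I approach the white dial.

```bash
R=1; python3 -m pendant '[0.56,0.96,-0.2,0,0,0.18,0.56,0.96,-0.2,0,0,0.18,0.56,0.96,-0.2,0,0,0.18,0.56,0.96,-0.2,0,0,0.18,0.56,0.96,-0.2,0,0,0.18,0.56,0.96,-0.2,0,0,0.18,0.56,0.96,-0.2,0,0,0.18,0.56,0.96,-0.2,0,0,0.18]' 0.25
python3 -m pendant '[0.56,0.96,-0.2,0,0,0.18,0.56,0.96,-0.2,0,0,0.18,0.56,0.96,-0.2,0,0,0.18,0.56,0.96,-0.2,0,0,0.18,0.56,0.96,-0.2,0,0,0.18,0.56,0.96,-0.2,0,0,0.18,0.56,0.96,-0.2,0,0,0.18,0.56,0.96,-0.2,0,0,0.18]'
python3 -m pendant '[0.56,0.96,-0.2,0,0,0.18,0.56,0.96,-0.2,0,0,0.18,0,0,0,0,0,0,0,0,0,0,0,0]'
cat >> h.py <<'E'
def todo(x,y,z,yaw):
    "rows' total to get to the TCP x,y,z with closing axis at yaw deg, tool down"
    from scipy.spatial.transform import Rotation as Ro
    s=monitor.state();q=s["eef_rot"];A=Ro.from_quat([q[1],q[2],q[3],q[0]])
    yv=A.apply([0,1,0]);c=np.degrees(np.arctan2(yv[1],yv[0]))
    y=np.radians(yaw);Y=np.array([np.cos(y),np.sin(y),0]);
    if Y@yv<0:Y=-Y
    Z=np.array([0,0,-1.]);T=Ro.from_matrix(np.stack([np.cross(Y,Z),Y,Z],1))
    print("t",round(s["time_s"],2),"pos",s["tool_pos"].round(1),"close",c.round(1),"w",round(s["width"],1),"grip",round(s["grip_force"],1),"q",s["joint_positions"].round(2),
     "shift/30",((np.array([x,y*0,z])+[0,0,0])*0+ (np.array([x,0,z])+np.array([0,1,0])*_y(x,y) if 0 else 0)) if 0 else "")
    return A,T,s
E
python3 - <<'E'
import re
s=open('h.py').read();i=s.index("def todo")
open('h.py','w').write(s[:i]+'''def todo(x,y,z,yaw):
    "rows' totals to reach TCP x,y,z with the closing axis at yaw deg, tool down"
    from scipy.spatial.transform import Rotation as Ro
    s=monitor.state();q=s["eef_rot"];A=Ro.from_quat([q[1],q[2],q[3],q[0]])
    yv=A.apply([0,1,0]);a=np.radians(yaw);Y=np.array([np.cos(a),np.sin(a),0])
    if Y@yv<0:Y=-Y
    Z=np.array([0,0,-1.]);T=Ro.from_matrix(np.stack([np.cross(Y,Z),Y,Z],1))
    print("t",round(s["time_s"],2),"pos",s["tool_pos"].round(1),"close",np.degrees(np.arctan2(yv[1],yv[0])).round(1),"w",round(s["width"],1),
      "F",s["force"].round(1),"shift",((np.array([x,y,z])-s["tool_pos"])/30).round(2),"turn",((T*A.inv()).as_rotvec(degrees=True)/8).round(2))
''')
from h import *
todo(474.6,-28.7,27,-47.2)
E
```

```text
time_s: 1.0
tool_pos: [305.7, -317.3, 181.4]
eef_rot: [-0.0, 0.968, 0.249, 0.0]
force: [0.4, -0.3, 0.3]
width: 63.9
grip_force: 0.0
time_s: 1.8
tool_pos: [440.2, -86.8, 133.5]
eef_rot: [0.0, 0.939, 0.345, 0.0]
force: [0.5, -0.7, 0.1]
width: 64.1
grip_force: 0.0
time_s: 2.2
tool_pos: [473.2, -30.2, 121.4]
eef_rot: [-0.0, 0.929, 0.369, -0.0]
force: [0.1, -0.1, 0.3]
width: 64.5
grip_force: 0.0
t 2.2 pos [473.2 -30.2 121.4] close -46.7 w 64.5 F [ 0.1 -0.1  0.3] shift [ 0.05  0.05 -3.15] turn [-0.   -0.01 -0.06]
```

```bash
python3 - <<'E'
from h import *
P=cams.camera_params("wrist");p,d=cams.capture("wrist");cv2.imwrite("pics/w1.png",p[:,:,::-1])
# project the expected dial centre, stem tip, cap tip
K=P["intrinsics"];R=cv2.Rodrigues(P["rvec"])[0]
a=np.radians(42.8);u=np.array([np.cos(a),np.sin(a),0])
for n,w in dict(c=[474.6,-28.7,28],st=np.array([474.6,-28.7,14])+42*u,cap=np.array([474.6,-28.7,14])-25*u).items():
    c=R@np.array(w)+P["tvec"];th=np.arctan2(np.hypot(c[0],c[1]),c[2]);r=np.hypot(c[0],c[1])
    print(n,(K[:2,2]+K[0,0]*th*c[:2]/r).round(1))
E
```

```text
c [275.9 212.1]
st [276.5 155. ]
cap [275.7 235.9]
```

View pics/w1.png

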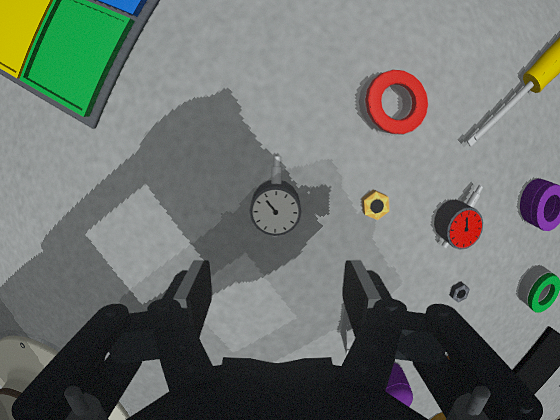

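The dial appears at (275,209) with its stem tip at (277,155), against predictions of (276,212) and (276,155), so it agrees within about 2 mm. I'll descend, grip and lift.

```bash
python3 -m pendant '[0.05,0.05,-1,0,0,-0.06,0.05,0.05,-1,0,0,0,0,0,-0.8,0,0,0,0,0,-0.35,0,0,0,0,0,0,0,0,0]'
python3 -m pendant '[0,0,0,0,0,0,0,0,0,0,0,0,0,0,0,0,0,0,0,0,0,0,0,0,0,0,0,0,0,0,0,0,0,0,0,0]' 1
python3 -m pendant '[0,0,0.5,0,0,0,0,0,0.8,0,0,0,0,0,0.8,0,0,0,0,0,0.4,0,0,0,0,0,0,0,0,0]'; python3 -c "
from h import *
todo(549.6,225.5,100,-47.2)"
```

```text
time_s: 2.75
tool_pos: [475.6, -28.2, 26.5]
eef_rot: [-0.001, 0.931, 0.364, -0.001]
force: [0.1, 0.2, 1.3]
width: 63.9
grip_force: 0.0
time_s: 3.35
tool_pos: [476.3, -27.6, 27.3]
eef_rot: [0.0, 0.931, 0.364, 0.0]
force: [0.5, -0.4, -0.6]
width: 0.1
grip_force: 0.0
time_s: 3.85
tool_pos: [477.0, -27.7, 103.4]
eef_rot: [0.001, 0.931, 0.364, 0.001]
force: [0.9, -0.3, -0.3]
width: 0.1
grip_force: 0.0
t 3.85 pos [477.  -27.7 103.4] close -47.3 w 0.1 F [ 0.9 -0.3 -0.3] shift [ 2.42  8.44 -0.11] turn [0.   0.02 0.01]
```

The fingers shut fully, so the grasp missed. I'll look again.

```bash
python3 - <<'E'
from h import *
p,d=cams.capture("wrist");p2,d2=cams.capture("scene")
cv2.imwrite("pics/w2.png",np.hstack([cv2.resize(p,(400,300)),cv2.resize(p2[100:310,150:430],(400,300))])[:,:,::-1])
E
```

```text
(no output)
```

View pics/w2.png

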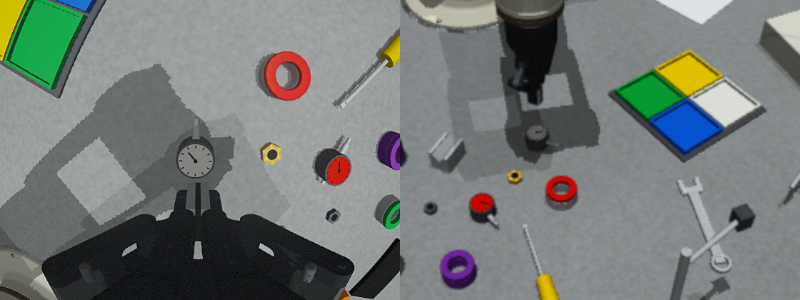

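```bash
cat >> h.py <<'E'
def wworld():
    "wrist picture, and the world point of each pixel"
    P=cams.camera_params("wrist");p,d=cams.capture("wrist");K=P["intrinsics"];R=cv2.Rodrigues(P["rvec"])[0]
    v,u=np.mgrid[:420,:560];x=u-K[0,2];y=v-K[1,2];r=np.hypot(x,y)+1e-9;t=np.tan(r/K[0,0])
    W=(np.stack([x/r*t*d,y/r*t*d,d],-1)-P["tvec"])@R;W[d<10]=-999
    return p,W,P
E
python3 - <<'E'
from h import *
p,W,P=wworld();R=cv2.Rodrigues(P["rvec"])[0]
print("cam pos",(-P["tvec"]@R).round(1),"axis",R[2].round(2))
print("dial centre px", W[221,274].round(1), "table",W[150,200].round(1))
w=W.reshape(-1,3);k=(abs(w[:,0]-475)<60)&(abs(w[:,1]+28)<60)
top=w[k&(abs(w[:,2]-28)<4)];print(len(top),cv2.minAreaRect(top[:,:2].astype(np.float32)))
f=W[230:400,60:500].reshape(-1,3);f=f[(f[:,2]>40)&(f[:,2]<170)]
print("lowest finger pts",f[np.argsort(f[:,2])[:200]].mean(0).round(1),np.percentile(f[:,2],[0,1,5]).round(1))
todo(475,-28,27,-47)
E
```

```text
cam pos [532.   23.7 245.1] axis [-0.22 -0.2  -0.96]
dial centre px [476.5 -25.1  28.6] table [472.9  48.9   0.8]
2327 ((474.5591735839844, -27.520858764648438), (39.17049026489258, 39.1908073425293), 7.872112274169922)
lowest finger pts [484.  -29.9 107.9] [ 52.4 110.5 119.5]
t 4.0 pos [475.8 -27.5 101. ] close -47.3 w -0.1 F [-0.1  0.1  0. ] shift [-0.03 -0.02 -2.47] turn [-0.   -0.01  0.03]
```

```bash
python3 - <<'E'
from h import *
p,W,P=wworld();s=monitor.state();print(s["tool_pos"].round(1))
a=np.radians(42.8);X=np.array([np.cos(a),np.sin(a)]);Y=np.array([np.sin(a),-np.cos(a)])
for v in range(230,330,6):
    r=W[v,255:300];k=(r[:,2]>35)&(r[:,2]<230)
    if k.any():
        m=np.median(r[k],0);e=m[:2]-s["tool_pos"][:2];print(v,k.sum(),"z",m[2].round(1),"along x",(e@X).round(1),"y",(e@Y).round(1))
cv2.imwrite("pics/w3.png",cv2.resize(p[190:400,140:420],(800,600))[:,:,::-1])
E
```

```text
[475.7 -27.5 100.9]
260 30 z 111.0 along x 11.3 y 0.3
266 45 z 116.8 along x 11.5 y 0.5
272 45 z 123.4 along x 12.0 y 0.4
278 45 z 128.4 along x 12.1 y 0.5
284 45 z 133.0 along x 11.7 y 0.5
290 44 z 138.1 along x 12.1 y 0.8
296 44 z 144.0 along x 10.3 y 0.4
302 45 z 147.7 along x 9.1 y 0.8
308 45 z 151.5 along x 9.2 y 0.7
314 45 z 155.4 along x 8.7 y 0.9
320 45 z 158.3 along x 8.0 y 1.1
326 45 z 162.3 along x 11.5 y 0.9
```

View pics/w3.png

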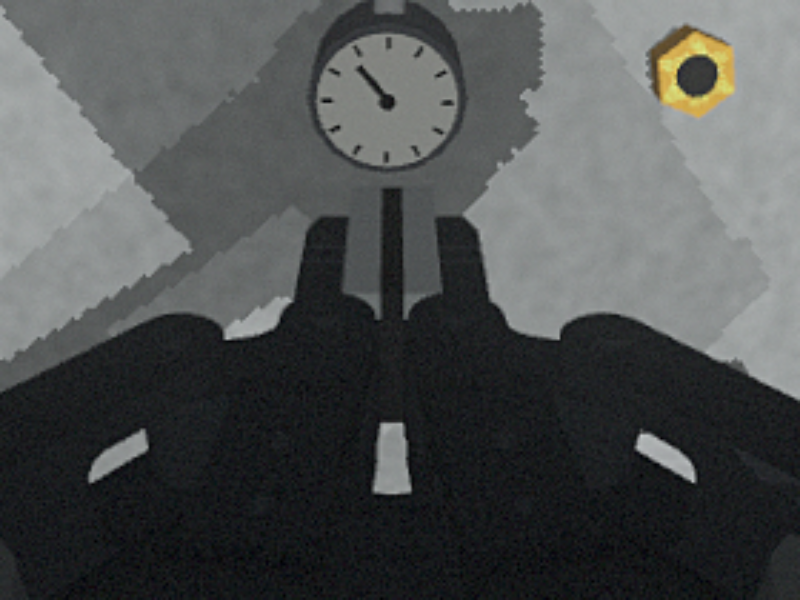

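The dial has not moved: it is still at (474.6, −27.5). The depth picture puts the shut fingertips about 6 mm above the reported TCP, not 19 mm below it. They closed just over the 28 mm top, so I'll go about 24 mm lower, in steps that watch the force.

```bash
python3 -m pendant '[0,0,0,0,0,0,0,0,-0.5,0,0,0,0,0,-0.8,0,0,0,0,0,-0.8,0,0,0,0,0,-0.3,0,0,0,0,0,0,0,0,0]' 0.3
python3 -m pendant '[0,0,-0.3,0,0,0,0,0,-0.2,0,0,0,0,0,0,0,0,0]'
python3 -m pendant '[0,0,-0.15,0,0,0,0,0,-0.15,0,0,0,0,0,0,0,0,0]'
python3 -m pendant '[0,0,0,0,0,0,0,0,0,0,0,0,0,0,0,0,0,0,0,0,0,0,0,0,0,0,0,0,0,0]' 1
```

```text
time_s: 4.65
tool_pos: [475.5, -27.4, 29.0]
eef_rot: [-0.001, 0.931, 0.364, -0.001]
force: [0.7, -0.3, 0.2]
width: 59.8
grip_force: 0.0
time_s: 4.95
tool_pos: [476.1, -27.5, 14.8]
eef_rot: [-0.0, 0.931, 0.364, -0.0]
force: [0.4, 0.2, -0.3]
width: 59.5
grip_force: 0.0
time_s: 5.25
tool_pos: [476.0, -27.5, 5.6]
eef_rot: [-0.0, 0.931, 0.364, -0.0]
force: [-0.1, 0.4, -0.3]
width: 59.8
grip_force: 0.0
time_s: 5.75
tool_pos: [476.4, -27.6, 6.6]
eef_rot: [0.0, 0.931, 0.364, 0.0]
force: [-3.0, 0.8, 6.0]
width: 37.9
grip_force: 59.7
```

Gripped. I'll lift, check, and carry it towards the blue pocket.

```bash
python3 -m pendant '[0,0,0.3,0,0,0,0,0,0.8,0,0,0,0.2,0.6,0.8,0,0,0,0.3,0.9,0.5,0,0,0,0.3,0.9,0,0,0,0,0.3,0.9,0,0,0,0,0.3,0.9,0,0,0,0,0.3,0.9,0,0,0,0]'
python3 -m pendant '[0.3,0.9,0,0,0,0,0.3,0.9,0,0,0,0,0.2,0.9,0,0,0,0,0.2,0.6,0,0,0,0,0.1,0.4,0,0,0,0,0,0,0,0,0,0,0,0,0,0,0,0]'
python3 -c "
from h import *
todo(551,225.5,15,-47.2)"
```

```text
time_s: 6.55
tool_pos: [527.6, 126.6, 78.9]
eef_rot: [0.0, 0.931, 0.364, 0.0]
force: [1.1, -0.1, -2.2]
width: 38.1
grip_force: 60.5
time_s: 7.25
tool_pos: [560.1, 235.9, 78.2]
eef_rot: [0.0, 0.931, 0.364, -0.0]
force: [0.4, -0.5, -2.0]
width: 38.0
grip_force: 60.5
t 7.25 pos [560.1 235.9  78.2] close -47.3 w 38.0 F [ 0.4 -0.5 -2. ] shift [-0.3  -0.35 -2.11] turn [ 0.   -0.    0.01]
```

```bash
python3 -m pendant '[-0.3,-0.35,-0.5,0,0,0,0,0,-0.8,0,0,0,0,0,-0.5,0,0,0,0,0,-0.15,0,0,0,0,0,-0.1,0,0,0,0,0,0,0,0,0]'
python3 -m pendant '[0,0,-0.05,0,0,0,0,0,0,0,0,0]'
python3 -m pendant '[0,0,0,0,0,0,0,0,0,0,0,0,0,0,0,0,0,0]' 0.38
python3 -m pendant '[0,0,0.6,0,0,0,0,0,1,0,0,0,0,0,1,0,0,0,0,0,1,0,0,0,0,0,1,0,0,0,0,0,0,0,0,0]' 
python3 -c "
from h import *
p,W,P=wworld();cv2.imwrite('pics/w4.png',p[:,:,::-1])
w=W.reshape(-1,3);k=(abs(w[:,0]-550)<50)&(abs(w[:,1]-226)<50)
top=w[k&(abs(w[:,2]-37)<4)];print(len(top),cv2.minAreaRect(top[:,:2].astype(np.float32)))
todo(616,-323,100,-32)"
```

```text
time_s: 7.85
tool_pos: [551.6, 225.9, 17.0]
eef_rot: [-0.0, 0.931, 0.364, 0.0]
force: [-0.3, -0.0, -1.6]
width: 37.8
grip_force: 60.6
time_s: 8.05
tool_pos: [551.6, 226.0, 15.7]
eef_rot: [0.0, 0.931, 0.364, 0.0]
force: [0.1, -0.0, -1.2]
width: 38.1
grip_force: 60.7
time_s: 8.35
tool_pos: [551.4, 226.0, 15.4]
eef_rot: [-0.0, 0.931, 0.364, 0.0]
force: [0.2, -2.2, -0.2]
width: 53.1
grip_force: 0.0
time_s: 8.95
tool_pos: [552.8, 226.4, 157.6]
eef_rot: [0.0, 0.931, 0.364, 0.003]
force: [0.2, 0.5, 0.3]
width: 52.8
grip_force: 0.0
1641 ((550.8526611328125, 224.81105041503906), (39.509918212890625, 38.5335807800293), 43.903785705566406)
t 9.0 pos [552.1 226.1 155.2] close -47.3 w 52.9 F [-0.5  0.  -0.4] shift [  2.13 -18.3   -1.84] turn [-0.01  0.02  1.91]
```

View pics/w4.png

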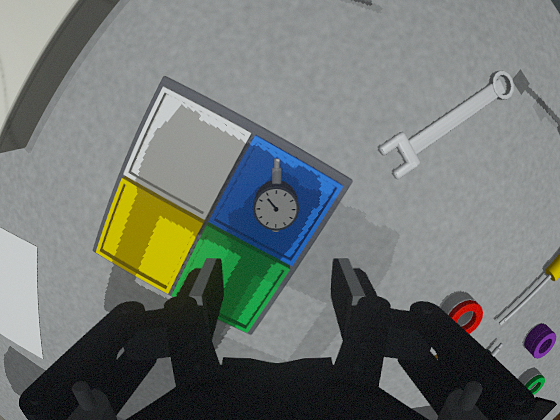

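The dial lies dial-up in the blue pocket at (275,208), measured (550.9, 224.8), which is centred. Next is the green ring.

```bash
python3 -m pendant '[0.11,-0.96,-0.1,0,0,0.1,0.11,-0.96,-0.1,0,0,0.1,0.11,-0.96,-0.1,0,0,0.1,0.11,-0.96,-0.1,0,0,0.1,0.11,-0.96,-0.1,0,0,0.1,0.11,-0.96,-0.1,0,0,0.1,0.11,-0.96,-0.1,0,0,0.1,0.11,-0.96,-0.1,0,0,0.1]' 0.15
python3 -m pendant '[0.11,-0.96,-0.1,0,0,0.1,0.11,-0.96,-0.1,0,0,0.1,0.11,-0.96,-0.1,0,0,0.1,0.11,-0.96,-0.1,0,0,0.1,0.11,-0.96,-0.1,0,0,0.1,0.11,-0.96,-0.1,0,0,0.1,0.11,-0.96,-0.1,0,0,0.1,0.11,-0.96,-0.1,0,0,0.1]'
python3 -m pendant '[0.11,-0.96,-0.1,0,0,0.1,0.11,-0.96,-0.1,0,0,0.1,0.11,-0.96,-0.1,0,0,0.1,0,0,0,0,0,0,0,0,0,0,0,0]'
python3 -c "
from h import *
p,W,P=wworld()
w=W.reshape(-1,3);k=(abs(w[:,0]-616)<45)&(abs(w[:,1]+323)<45)
top=w[k&(abs(w[:,2]-30)<4)];r=cv2.minAreaRect(top[:,:2].astype(np.float32));print(len(top),r)
todo(616,-323,6,-32)"
```

```text
time_s: 9.8
tool_pos: [577.2, -5.6, 127.9]
eef_rot: [-0.0, 0.909, 0.416, -0.001]
force: [0.6, -0.1, 0.2]
width: 72.6
grip_force: 0.0
time_s: 10.6
tool_pos: [603.6, -235.9, 103.7]
eef_rot: [-0.001, 0.885, 0.466, -0.0]
force: [-0.2, -0.1, -0.2]
width: 72.7
grip_force: 0.0
time_s: 11.1
tool_pos: [613.4, -321.3, 94.6]
eef_rot: [-0.001, 0.875, 0.484, -0.0]
force: [-0.1, 1.2, 0.7]
width: 72.6
grip_force: 0.0
2732 ((616.54345703125, -323.0914306640625), (49.158226013183594, 49.21928787231445), 1.2168903350830078)
t 11.15 pos [ 613.6 -320.7   95.1] close -32.1 w 72.8 F [1.3 0.7 0.7] shift [ 0.08 -0.08 -2.97] turn [-0.01 -0.01  0.01]
```

```bash
python3 -m pendant '[0.1,-0.08,-0.6,0,0,0,0,0,-0.8,0,0,0,0,0,-0.8,0,0,0,0,0,-0.5,0,0,0,0,0,-0.3,0,0,0,0,0,-0.1,0,0,0,0,0,0,0,0,0]'
python3 -m pendant '[0,0,0,0,0,0,0,0,0,0,0,0,0,0,0,0,0,0,0,0,0,0,0,0,0,0,0,0,0,0]' 1
python3 -m pendant '[0,0,0.3,0,0,0,0,0,0.8,0,0,0,0,0,1,0,0,0,0,0,1,0,0,0,0,0,0,0,0,0,0,0,0,0,0,0]'
python3 -c "
from h import *
todo(434.4,297.5,100,-32)"
```

```text
time_s: 11.85
tool_pos: [617.2, -323.6, 3.4]
eef_rot: [0.0, 0.875, 0.484, 0.0]
force: [-0.9, -0.1, 0.4]
width: 72.6
grip_force: 0.0
time_s: 12.35
tool_pos: [617.4, -324.0, 4.8]
eef_rot: [0.001, 0.875, 0.484, 0.0]
force: [-2.3, 2.5, 8.2]
width: 48.7
grip_force: 61.7
time_s: 12.95
tool_pos: [617.1, -323.8, 97.0]
eef_rot: [0.001, 0.875, 0.484, 0.0]
force: [0.1, 0.1, -3.7]
width: 48.6
grip_force: 62.8
t 12.95 pos [ 617.1 -323.8   97. ] close -32.1 w 48.6 F [ 0.1  0.1 -3.7] shift [-6.09 20.71  0.1 ] turn [0.   0.01 0.01]
```

```bash
python3 -m pendant '[-0.2,0.7,0,0,0,0,-0.3,0.98,0,0,0,0,-0.3,0.98,0,0,0,0,-0.3,0.98,0,0,0,0,-0.3,0.98,0,0,0,0,-0.3,0.98,0,0,0,0,-0.3,0.98,0,0,0,0,-0.3,0.98,0,0,0,0]'
python3 -m pendant '[-0.3,0.98,0,0,0,0,-0.3,0.98,0,0,0,0,-0.3,0.98,0,0,0,0,-0.3,0.98,0,0,0,0,-0.3,0.98,0,0,0,0,-0.3,0.98,0,0,0,0,-0.3,0.98,0,0,0,0,-0.3,0.98,0,0,0,0]'
python3 -m pendant '[-0.3,0.98,0,0,0,0,-0.3,0.98,0,0,0,0,-0.25,0.9,0,0,0,0,-0.2,0.8,0,0,0,0,-0.1,0.5,0,0,0,0,0,0,0,0,0,0,0,0,0,0,0,0]'
python3 -c "
from h import *
todo(434.4,297.5,14,-32)"
```

```text
time_s: 13.75
tool_pos: [546.8, -95.6, 94.9]
eef_rot: [-0.001, 0.875, 0.484, -0.001]
force: [-0.2, 0.3, -2.8]
width: 48.2
grip_force: 62.8
time_s: 14.55
tool_pos: [474.8, 139.3, 95.1]
eef_rot: [-0.0, 0.875, 0.484, -0.001]
force: [0.1, -0.2, -3.2]
width: 48.4
grip_force: 62.8
time_s: 15.25
tool_pos: [441.3, 262.7, 95.6]
eef_rot: [0.0, 0.875, 0.485, -0.001]
force: [0.2, -0.4, -3.1]
width: 48.6
grip_force: 62.9
t 15.25 pos [441.3 262.7  95.6] close -32.0 w 48.6 F [ 0.2 -0.4 -3.1] shift [-0.23  1.16 -2.72] turn [ 0.   -0.01  0.01]
```

```bash
python3 -m pendant '[-0.13,0.6,0,0,0,0,-0.1,0.56,-0.5,0,0,0,0,0,-0.8,0,0,0,0,0,-0.8,0,0,0,0,0,-0.4,0,0,0,0,0,-0.12,0,0,0,0,0,-0.1,0,0,0,0,0,0,0,0,0]'
python3 -m pendant '[0,0,0,0,0,0]'
python3 -c "
from h import *
todo(434.4,297.5,13.5,-32)"
```

```text
time_s: 16.05
tool_pos: [435.1, 297.8, 15.1]
eef_rot: [-0.0, 0.875, 0.484, 0.0]
force: [-0.5, -0.1, -1.2]
width: 48.4
grip_force: 62.8
time_s: 16.15
tool_pos: [435.0, 298.0, 15.4]
eef_rot: [-0.0, 0.875, 0.484, 0.001]
force: [-0.7, 0.1, -2.6]
width: 48.5
grip_force: 62.8
t 16.15 pos [435.  298.   15.4] close -32.1 w 48.5 F [-0.7  0.1 -2.6] shift [-0.02 -0.02 -0.06] turn [-0.    0.01  0.01]
```

```bash
python3 -m pendant '[0,0,-0.07,0,0,0,0,0,0,0,0,0]'
python3 -m pendant '[0,0,0,0,0,0,0,0,0,0,0,0,0,0,0,0,0,0]' 0.3
python3 -m pendant '[0,0,0.6,0,0,0,0,0,1,0,0,0,0,0,1,0,0,0,0,0,1,0,0,0,0,0,1,0,0,0,0,0,0,0,0,0]' 
python3 -c "
from h import *
p,W,P=wworld()
w=W.reshape(-1,3);k=(abs(w[:,0]-434)<45)&(abs(w[:,1]-298)<45)
top=w[k&(abs(w[:,2]-39)<4)];print(len(top),cv2.minAreaRect(top[:,:2].astype(np.float32)))
todo(472.6,-325.9,155,-32)"
```

```text
time_s: 16.35
tool_pos: [435.2, 298.2, 13.8]
eef_rot: [0.0, 0.875, 0.484, 0.001]
force: [-2.3, -2.1, 11.6]
width: 48.4
grip_force: 64.1
time_s: 16.65
tool_pos: [434.7, 298.0, 12.6]
eef_rot: [-0.0, 0.875, 0.484, 0.0]
force: [0.6, -0.6, 0.9]
width: 59.7
grip_force: 0.0
time_s: 17.25
tool_pos: [436.0, 298.7, 154.5]
eef_rot: [0.0, 0.875, 0.484, 0.003]
force: [-0.9, 0.6, -0.4]
width: 60.0
grip_force: 0.0
1838 ((435.7507019042969, 298.121826171875), (49.11943054199219, 48.96808624267578), 3.701354742050171)
t 17.3 pos [435.3 298.3 152.2] close -32.1 w 59.6 F [-0.9  0.  -1. ] shift [  1.24 -20.81   0.09] turn [-0.01  0.02  0.01]
```

The ring sits at (435.8, 298.1), which is centred. Next is the bottle.

```bash
python3 -m pendant '[0.06,-0.98,0,0,0,0,0.06,-0.98,0,0,0,0,0.06,-0.98,0,0,0,0,0.06,-0.98,0,0,0,0,0.06,-0.98,0,0,0,0,0.06,-0.98,0,0,0,0,0.06,-0.98,0,0,0,0,0.06,-0.98,0,0,0,0]'
python3 -m pendant '[0.06,-0.98,0,0,0,0,0.06,-0.98,0,0,0,0,0.06,-0.98,0,0,0,0,0.06,-0.98,0,0,0,0,0.06,-0.98,0,0,0,0,0.06,-0.98,0,0,0,0,0.06,-0.98,0,0,0,0,0.06,-0.98,0,0,0,0]'
python3 -m pendant '[0.06,-0.98,0,0,0,0,0.06,-0.98,0,0,0,0,0.06,-0.98,0,0,0,0,0.06,-0.98,0,0,0,0,0.06,-0.98,0,0,0,0,0,0,0,0,0,0,0,0,0,0,0,0]'
python3 -c "
from h import *
p,W,P=wworld()
w=W.reshape(-1,3);k=(abs(w[:,0]-472)<45)&(abs(w[:,1]+326)<35)
top=w[k&(abs(w[:,2]-80)<4)];print(len(top),cv2.minAreaRect(top[:,:2].astype(np.float32)))
print(W.reshape(-1,3)[k][:,2].max())
todo(472.6,-325.9,10,-32)"
```

```text
time_s: 18.1
tool_pos: [448.4, 61.6, 149.4]
eef_rot: [-0.0, 0.875, 0.484, -0.001]
force: [0.1, 0.2, 0.6]
width: 59.8
grip_force: 0.0
time_s: 18.9
tool_pos: [462.9, -173.6, 149.3]
eef_rot: [-0.001, 0.875, 0.484, -0.0]
force: [0.3, -0.6, -0.8]
width: 59.9
grip_force: 0.0
time_s: 19.6
tool_pos: [471.9, -319.4, 149.1]
eef_rot: [-0.001, 0.875, 0.484, -0.0]
force: [0.3, 0.2, 0.6]
width: 59.8
grip_force: 0.0
547 ((472.9760437011719, -325.5012512207031), (18.257568359375, 18.27011489868164), 20.853147506713867)
254.79328952268958
t 19.65 pos [ 472.1 -318.9  149.5] close -32.1 w 60.0 F [-0.6  0.6  0.2] shift [ 0.02 -0.23 -4.65] turn [-0.01 -0.01  0.01]
```

```bash
python3 -m pendant '[0.03,-0.22,-0.6,0,0,0,0,0,-1,0,0,0,0,0,-1,0,0,0,0,0,-0.8,0,0,0,0,0,-0.4,0,0,0,0,0,-0.2,0,0,0,0,0,0,0,0,0]'
python3 -m pendant '[0,0,-0.1,0,0,0,0,0,0,0,0,0]'
```

```text
time_s: 20.35
tool_pos: [473.4, -325.7, 30.5]
eef_rot: [-0.0, 0.875, 0.484, -0.0]
force: [0.2, 0.1, 0.1]
width: 59.8
grip_force: 0.0
time_s: 20.55
tool_pos: [473.6, -326.3, 28.1]
eef_rot: [0.0, 0.875, 0.484, 0.0]
force: [0.3, 0.5, -0.1]
width: 59.9
grip_force: 0.0
```

```bash
python3 -m pendant '[0,0,-0.1,0,0,0,0,0,0,0,0,0]'
```

```text
time_s: 20.75
tool_pos: [473.3, -326.1, 24.4]
eef_rot: [-0.0, 0.875, 0.484, -0.0]
force: [0.6, 0.3, 0.8]
width: 59.9
grip_force: 0.0
```

```bash
python3 -m pendant '[0,0,-0.1,0,0,0,0,0,0,0,0,0]'
```

```text
time_s: 20.95
tool_pos: [473.1, -326.0, 21.1]
eef_rot: [-0.0, 0.875, 0.484, -0.0]
force: [-0.4, -0.3, -0.4]
width: 59.9
grip_force: 0.0
```

```bash
python3 -m pendant '[0,0,-0.1,0,0,0,0,0,0,0,0,0]'
```

```text
time_s: 21.15
tool_pos: [473.1, -326.0, 18.1]
eef_rot: [-0.0, 0.875, 0.484, -0.0]
force: [-0.6, 0.5, -0.2]
width: 59.9
grip_force: 0.0
```

```bash
python3 -m pendant '[0,0,-0.1,0,0,0,0,0,0,0,0,0]'
```

```text
time_s: 21.35
tool_pos: [473.1, -326.0, 15.0]
eef_rot: [-0.0, 0.875, 0.484, -0.0]
force: [-0.3, 0.7, -0.4]
width: 59.3
grip_force: 0.0
```

No contact, so the body clears the cap. I'll go slightly lower, grip and lift.

```bash
python3 -m pendant '[0,0,-0.08,0,0,0,0,0,0,0,0,0]'
python3 -m pendant '[0,0,0,0,0,0,0,0,0,0,0,0,0,0,0,0,0,0,0,0,0,0,0,0,0,0,0,0,0,0]' 1
python3 -m pendant '[0,0,0.3,0,0,0,0,0,0.7,0,0,0,0,0,1,0,0,0,0,0,1,0,0,0,0,0,1,0,0,0,0,0,0.5,0,0,0,0,0,0,0,0,0]'
python3 -c "
from h import *
todo(456,204,150,-32)"
```

```text
time_s: 21.55
tool_pos: [473.2, -326.0, 12.8]
eef_rot: [-0.0, 0.875, 0.484, -0.0]
force: [0.6, 0.2, -0.9]
width: 59.9
grip_force: 0.0
time_s: 22.05
tool_pos: [473.4, -326.2, 13.4]
eef_rot: [0.0, 0.875, 0.484, 0.0]
force: [-1.6, 1.7, 5.8]
width: 36.3
grip_force: 60.3
time_s: 22.75
tool_pos: [473.9, -326.6, 150.0]
eef_rot: [0.001, 0.875, 0.484, 0.001]
force: [0.6, 0.8, -1.0]
width: 36.1
grip_force: 60.1
t 22.75 pos [ 473.9 -326.6  150. ] close -32.1 w 36.1 F [ 0.6  0.8 -1. ] shift [-0.6  17.69 -0.  ] turn [0.02 0.02 0.01]
```

```bash
python3 -m pendant '[0,0.4,0,0,0,0,-0.04,0.8,0,0,0,0,-0.04,0.9,0,0,0,0,-0.04,0.9,0,0,0,0,-0.04,0.9,0,0,0,0,-0.04,0.9,0,0,0,0,-0.04,0.9,0,0,0,0,-0.04,0.9,0,0,0,0]'
python3 -m pendant '[-0.04,0.9,0,0,0,0,-0.04,0.9,0,0,0,0,-0.04,0.9,0,0,0,0,-0.04,0.9,0,0,0,0,-0.04,0.9,0,0,0,0,-0.04,0.9,0,0,0,0,-0.04,0.9,0,0,0,0,-0.04,0.9,0,0,0,0]'
python3 -m pendant '[0,0.9,0,0,0,0,0,0.9,0,0,0,0,0,0.8,0,0,0,0,0,0.5,0,0,0,0,0,0.3,0,0,0,0,0,0,0,0,0,0,0,0,0,0,0,0]'
python3 -c "
from h import *
todo(456.2,204.2,23,-32)"
```

```text
time_s: 23.55
tool_pos: [463.8, -126.1, 146.2]
eef_rot: [-0.001, 0.875, 0.484, -0.001]
force: [0.6, -0.8, -1.9]
width: 35.9
grip_force: 60.1
time_s: 24.35
tool_pos: [453.9, 89.5, 146.3]
eef_rot: [-0.001, 0.875, 0.484, -0.001]
force: [0.5, -0.4, -1.3]
width: 35.8
grip_force: 60.1
time_s: 25.05
tool_pos: [454.9, 189.6, 147.4]
eef_rot: [-0.0, 0.875, 0.484, -0.001]
force: [0.1, 0.4, -1.7]
width: 36.3
grip_force: 60.1
t 25.05 pos [454.9 189.6 147.4] close -32.1 w 36.3 F [ 0.1  0.4 -1.7] shift [ 0.04  0.49 -4.15] turn [ 0.   -0.01  0.01]
```

```bash
python3 -m pendant '[0.04,0.45,-0.4,0,0,0,0,0.04,-1,0,0,0,0,0,-1,0,0,0,0,0,-0.9,0,0,0,0,0,-0.5,0,0,0,0,0,-0.2,0,0,0,0,0,-0.1,0,0,0,0,0,0,0,0,0]'
python3 -m pendant '[0,0,-0.07,0,0,0,0,0,0,0,0,0]'
```

```text
time_s: 25.85
tool_pos: [456.7, 204.6, 25.2]
eef_rot: [-0.0, 0.875, 0.484, 0.0]
force: [0.2, 1.0, -1.1]
width: 36.8
grip_force: 60.0
time_s: 26.05
tool_pos: [456.7, 204.7, 23.4]
eef_rot: [0.0, 0.875, 0.484, 0.0]
force: [-0.2, 0.1, -1.3]
width: 36.8
grip_force: 60.0
```

```bash
python3 -m pendant '[0,0,-0.05,0,0,0,0,0,0,0,0,0]'
```

```text
time_s: 26.25
tool_pos: [456.9, 204.7, 22.3]
eef_rot: [0.0, 0.875, 0.484, 0.001]
force: [-2.9, -0.3, 10.0]
width: 36.2
grip_force: 61.2
```

```bash
python3 -m pendant '[0,0,0,0,0,0,0,0,0,0,0,0,0,0,0,0,0,0]' 0.35
python3 -m pendant '[0,0,0.4,0,0,0,0,0,0.9,0,0,0,0,0,1,0,0,0,0,0,1,0,0,0,0,0,1,0,0,0,0,0,0.5,0,0,0,0,0,0,0,0,0]' 
python3 -c "
from h import *
p,W,P=wworld()
w=W.reshape(-1,3);k=(abs(w[:,0]-456)<35)&(abs(w[:,1]-204)<35)
top=w[k&(abs(w[:,2]-89)<4)];print(len(top),cv2.minAreaRect(top[:,:2].astype(np.float32)))
todo(449,-178.5,110,40.7)"
```

```text
time_s: 26.55
tool_pos: [456.5, 204.6, 21.5]
eef_rot: [-0.0, 0.875, 0.484, 0.0]
force: [0.0, 0.2, -0.0]
width: 55.6
grip_force: 0.0
time_s: 27.25
tool_pos: [457.4, 204.9, 168.5]
eef_rot: [0.0, 0.875, 0.484, 0.002]
force: [0.4, -0.3, 0.1]
width: 55.3
grip_force: 0.0
513 ((457.3869934082031, 204.7958984375), (18.40660858154297, 18.424135208129883), 82.21952056884766)
t 27.3 pos [456.8 204.7 166.8] close -32.1 w 55.5 F [-0.2 -0.5 -0.3] shift [ -0.26 -12.77  -1.89] turn [-0.01  0.01  9.1 ]
```

The bottle is upright at (457.4, 204.8). Next is the vee block.

```bash
python3 -m pendant '[-0.02,-0.9,0,0,0,0.65,-0.02,-0.9,0,0,0,0.65,-0.02,-0.9,0,0,0,0.65,-0.02,-0.9,0,0,0,0.65,-0.02,-0.9,0,0,0,0.65,-0.02,-0.9,0,0,0,0.65,-0.02,-0.9,0,0,0,0.65,-0.02,-0.9,0,0,0,0.65]' 0.25
python3 -m pendant '[-0.02,-0.9,-0.3,0,0,0.65,-0.02,-0.9,-0.3,0,0,0.65,-0.02,-0.9,-0.3,0,0,0.65,-0.02,-0.9,-0.3,0,0,0.65,-0.02,-0.9,-0.3,0,0,0.65,-0.02,-0.9,-0.3,0,0,0.65,0,0,0,0,0,0,0,0,0,0,0,0]'
python3 -c "
from h import *
p,W,P=wworld()
w=W.reshape(-1,3);k=(abs(w[:,0]-449)<45)&(abs(w[:,1]+179)<45)
top=w[k&(abs(w[:,2]-35)<4)];print(len(top),cv2.minAreaRect(top[:,:2].astype(np.float32)))
todo(449,-178.5,4,40.7)"
```

```text
time_s: 28.1
tool_pos: [451.0, -12.4, 164.6]
eef_rot: [-0.001, 0.644, 0.765, -0.0]
force: [0.7, -0.4, -0.2]
width: 64.0
grip_force: 0.0
time_s: 28.9
tool_pos: [447.5, -173.3, 110.6]
eef_rot: [-0.001, 0.418, 0.908, 0.0]
force: [1.2, 1.6, 0.8]
width: 64.3
grip_force: 0.0
1675 ((448.7737731933594, -178.4128875732422), (36.152748107910156, 50.897769927978516), 40.44272232055664)
t 28.95 pos [ 447.8 -172.9  111. ] close 40.6 w 64.2 F [-0.8  0.4 -0.9] shift [ 0.04 -0.19 -3.57] turn [-0.   -0.01  0.01]
```

```bash
python3 -m pendant '[0.03,-0.19,-0.5,0,0,0,0,0,-0.9,0,0,0,0,0,-0.9,0,0,0,0,0,-0.7,0,0,0,0,0,-0.4,0,0,0,0,0,-0.2,0,0,0,0,0,0,0,0,0]'
python3 -m pendant '[0,0,0,0,0,0,0,0,0,0,0,0,0,0,0,0,0,0,0,0,0,0,0,0,0,0,0,0,0,0]' 1
python3 -m pendant '[0,0,0.3,0,0,0,0,0,0.8,0,0,0,0,0,1,0,0,0,0,0,1,0,0,0,0,0,0,0,0,0,0,0,0,0,0,0]'
python3 -c "
from h import *
todo(528,319,105,40.6)"
```

```text
time_s: 29.65
tool_pos: [449.1, -178.7, 3.5]
eef_rot: [-0.0, 0.417, 0.909, -0.0]
force: [0.2, -0.6, -0.7]
width: 63.8
grip_force: 0.0
time_s: 30.15
tool_pos: [449.5, -179.4, 4.6]
eef_rot: [0.001, 0.417, 0.909, -0.0]
force: [-2.4, 1.5, 7.0]
width: 34.9
grip_force: 60.8
time_s: 30.75
tool_pos: [449.0, -179.1, 97.0]
eef_rot: [0.001, 0.417, 0.909, -0.0]
force: [-0.3, 0.3, -5.1]
width: 35.2
grip_force: 61.0
t 30.75 pos [ 449.  -179.1   97. ] close 40.7 w 35.2 F [-0.3  0.3 -5.1] shift [ 2.63 16.6   0.27] turn [ 0.    0.01 -0.02]
```

```bash
python3 -m pendant '[0.05,0.3,0.3,0,0,0,0.1,0.6,0.4,0,0,0,0.15,0.9,0.4,0,0,0,0.15,0.9,0.4,0,0,0,0.15,0.9,0.2,0,0,0,0.15,0.9,0,0,0,0,0.15,0.9,0,0,0,0,0.15,0.9,0,0,0,0]'
python3 -m pendant '[0.15,0.9,0,0,0,0,0.15,0.9,0,0,0,0,0.15,0.9,0,0,0,0,0.15,0.9,0,0,0,0,0.15,0.9,0,0,0,0,0.15,0.9,0,0,0,0,0.15,0.9,0,0,0,0,0.15,0.9,0,0,0,0]'
python3 -m pendant '[0.15,0.9,0,0,0,0,0.15,0.7,0,0,0,0,0.1,0.6,0,0,0,0,0.05,0.4,0,0,0,0,0,0,0,0,0,0,0,0,0,0,0,0]'
python3 -c "
from h import *
todo(528,319,14,40.6)"
```

```text
time_s: 31.55
tool_pos: [480.0, 11.7, 147.0]
eef_rot: [-0.001, 0.417, 0.909, -0.0]
force: [0.2, -0.1, -4.6]
width: 35.0
grip_force: 60.8
time_s: 32.35
tool_pos: [515.7, 227.5, 146.8]
eef_rot: [-0.001, 0.417, 0.909, -0.001]
force: [0.5, -0.2, -3.9]
width: 35.3
grip_force: 60.8
time_s: 32.95
tool_pos: [529.8, 303.6, 147.2]
eef_rot: [-0.0, 0.417, 0.909, -0.0]
force: [-0.1, -0.9, -4.3]
width: 34.9
grip_force: 60.9
t 32.95 pos [529.8 303.6 147.2] close 40.7 w 34.9 F [-0.1 -0.9 -4.3] shift [-0.06  0.51 -4.44] turn [ 0.   -0.   -0.02]
```

```bash
python3 -m pendant '[-0.07,0.5,-0.4,0,0,0,0,0,-1,0,0,0,0,0,-1,0,0,0,0,0,-1,0,0,0,0,0,-0.6,0,0,0,0,0,-0.25,0,0,0,0,0,-0.1,0,0,0,0,0,0,0,0,0]'
python3 -m pendant '[0,0,-0.04,0,0,0,0,0,0,0,0,0]'
```

```text
time_s: 33.75
tool_pos: [528.1, 318.9, 17.4]
eef_rot: [0.0, 0.417, 0.909, 0.0]
force: [0.1, 0.2, -3.9]
width: 35.1
grip_force: 60.8
time_s: 33.95
tool_pos: [528.3, 319.1, 16.5]
eef_rot: [0.0, 0.417, 0.909, 0.0]
force: [0.5, 0.2, -3.2]
width: 35.0
grip_force: 60.8
```

```bash
python3 -m pendant '[0,0,-0.08,0,0,0,0,0,0,0,0,0]'
```

```text
time_s: 34.15
tool_pos: [528.1, 319.0, 13.6]
eef_rot: [0.0, 0.417, 0.909, 0.0]
force: [1.0, 0.8, -3.6]
width: 35.0
grip_force: 61.2
```

```bash
python3 -m pendant '[0,0,-0.05,0,0,0,0,0,0,0,0,0]'
```

```text
time_s: 34.35
tool_pos: [528.1, 319.0, 13.6]
eef_rot: [0.0, 0.417, 0.909, 0.0]
force: [-8.4, -3.8, 19.0]
width: 34.8
grip_force: 63.7
```

On the floor. I'll release, lift, and check everything.

```bash
python3 -m pendant '[0,0,0.03,0,0,0,0,0,0,0,0,0,0,0,0,0,0,0]' 0.42
python3 -m pendant '[0,0,0.4,0,0,0,0,0,0.9,0,0,0,0,0,1,0,0,0,0,0,1,0,0,0,0,0,1,0,0,0,0,-0.8,0.5,0,0,0,0,-0.9,0,0,0,0,0,-0.9,0,0,0,0]' 
python3 -m pendant '[0,-0.9,0,0,0,0,0,-0.9,0,0,0,0,0,-0.9,0,0,0,0,0,-0.9,0,0,0,0,0,-0.9,0,0,0,0,0,-0.9,0,0,0,0,0,-0.9,0,0,0,0,0,0,0,0,0,0]'
python3 - <<'E'
from h import *
p,d=cams.capture("top");cv2.imwrite("pics/top1.png",p[:,:,::-1]);W=world("top",d);W[d<100]=-999;W[...,2]+=1.4;w=W.reshape(-1,3)
for n,x,y,z in [("dial",549.6,225.5,37),("ring",434.4,297.5,39),("bottle",456,204,89),("vee",528,319,45),("reddial",577.8,-160.9,28),("redring",601,-36.1,30),("purbot",413.7,-262.8,80),("purring",668.5,-227.9,30)]:
    t=w[(np.hypot(w[:,0]-x,w[:,1]-y)<42)&(abs(w[:,2]-z)<5)]
    if len(t):print(n,len(t),[np.round(q,1) for q in cv2.minAreaRect(t[:,:2].astype(np.float32))])
E
```

```text
time_s: 34.65
tool_pos: [528.0, 319.0, 12.8]
eef_rot: [0.0, 0.417, 0.909, 0.0]
force: [0.0, -0.4, -1.0]
width: 49.7
grip_force: 0.0
time_s: 35.45
tool_pos: [528.0, 240.2, 158.3]
eef_rot: [0.001, 0.417, 0.909, 0.001]
force: [-0.2, -0.8, -0.3]
width: 49.6
grip_force: 0.0
time_s: 36.25
tool_pos: [528.0, 49.4, 157.7]
eef_rot: [0.0, 0.418, 0.908, -0.0]
force: [0.3, 0.1, -0.3]
width: 49.3
grip_force: 0.0
ring 384 [array([435.5, 295.8]), array([47.8, 48.3]), np.float64(1.1)]
vee 286 [array([528.2, 319.3]), array([38.1, 50.1]), np.float64(39.5)]
reddial 302 [array([ 577.8, -160.5]), array([38.3, 38.5]), np.float64(63.7)]
redring 17 [array([589.6, -56. ]), array([ 3.2, 18.4]), np.float64(58.9)]
purbot 86 [array([ 413.6, -262.7]), array([18.2, 17. ]), np.float64(88.5)]
purring 323 [array([ 668.6, -227.6]), array([48.5, 48.5]), np.float64(67.4)]
```

View pics/top1.png

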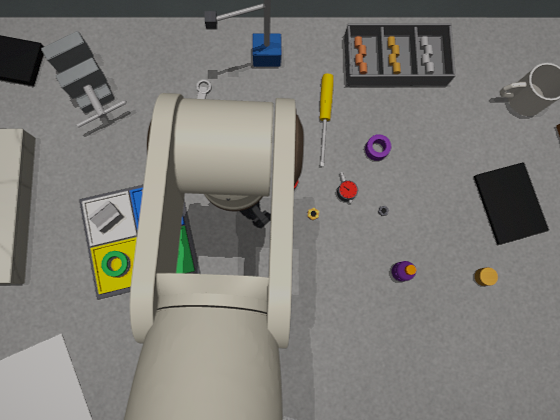

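The top view shows the vee block at (107,215) and the ring at (116,264), both centred in their pockets. The arm hides the other two, so I'll check them in the scene view.

```bash
python3 -m pendant '[0,-0.9,0,0,0,0,0,-0.9,0,0,0,0,0,-0.9,0,0,0,0,0,-0.9,0,0,0,0,0,-0.9,0,0,0,0,0,-0.9,0,0,0,0,0,-0.9,0,0,0,0,0,0,0,0,0,0]'
python3 -c "
from h import *
p,d=cams.capture('scene');cv2.imwrite('pics/s1.png',cv2.resize(p[100:310,180:460],(800,600))[:,:,::-1])"
```

```text
time_s: 37.1
tool_pos: [528.0, -139.0, 157.1]
eef_rot: [0.0, 0.418, 0.909, -0.0]
force: [-0.5, -0.0, 0.7]
width: 49.8
grip_force: 0.0
```

View pics/s1.png

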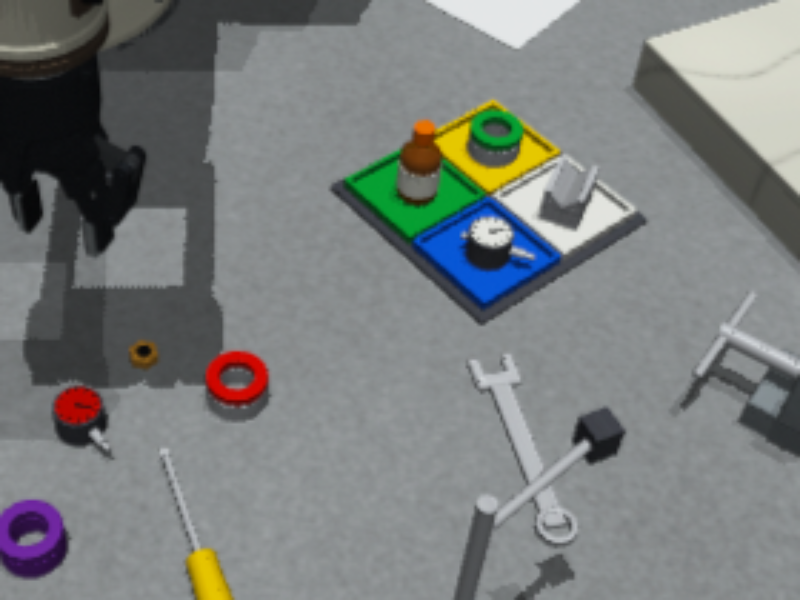

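All four parts are in place: bottle upright (420,165), ring (496,135), vee block groove up (570,195), dial up (490,242). The red gauges have not moved.

```bash
python3 -c "
from station import job
print(job.sign_off())"
```

```text
the job is handed in; nothing more can be done
None
```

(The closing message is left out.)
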